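# Hold a sample tube at the marked slant with the angle gauge on a sprung stud

### The arm

A 6-joint arm with a two-finger parallel gripper is mounted at the origin on the work surface. World frame = base frame: x ahead of the robot, y to its left, z up, the work surface at z = 0. Lengths are in m, angles in degrees, forces in N, time in s.
With the tool pointing down it reaches from about 0.35 to 0.875 m from the base axis. Payload 4.2 kg.
Tool frame: the origin (TCP) lies on the centre line of the jaws, within the pads' length; the fingertips stand tip_reach ahead of it and the grasp point (between the pads) is the TCP (tip_reach is the distance from the TCP to the fingertips, in m); z points along the fingers, y is the line along which they close (so a half turn about z gives the same grasp; the last joint's range is limited). The gripper opens to 87 mm and grips with 3 to 60 N. Pads are 19 mm wide; open, the fingers measure 117 mm over their backs; the gripper's body (75 mm by 190 mm) begins 51 mm behind the grasp point.
Start: joints at [81.509, 22.042, 0.453, 0, -68.411, -14.817], TCP at [0.247, 0.574, 0.202] pointing down, gripper open.
Joint ranges: [-179.83, 179.83], [-69.29, 118.12], [-61.27, 80.66], [-181.25, 117.63], [-171.15, -9.14], [-177.46, 177.46]. Speed limits (degrees/s): [159.86, 159.86, 180, 180, 180, 180].

### API

Orientations are given as a 3x3 rotation matrix whose columns are the frame's x, y, z axes.
In Python, from station import sense, capture, finish_job, tip_reach gives the robot as it stands.
- The arm moves only by the tool arm_command, never from a script. Its argument "deltas" is a list of rows, each a list of 7 numbers: the turn, a rotation vector about the tool's x, y, z in rad, then the shift along the tool's x, y, z in cm, then the closure, from -1 (fully open) to 1 (shut), so that 0 is half open. In form: [[rx, ry, rz, dx, dy, dz, hand], ...]. A call has 1 to 8 rows; each row is the pose to reach, as a shift and turn from the pose commanded when the call began, along the tool's axes at that moment; what a row does not reach only later rows make up. A row lasts 1/12 s, in which the tool goes at most 41.7 mm and 7.16 degrees, less where a joint would pass 70% of its speed; a pose out of reach is approached as far as the arm can. A call with a gripper value outside its range is refused whole. The fingers move at their own pace and stop on an object; the grip force is fixed at half the most. Time passes only in rows, so rows that repeat a pose let the fingers close. It gives the time, the measured TCP pose, the force, the opening and the grip force at its end, in the units of the state.
- sense(): the state, without advancing time (a new reading comes with each control period).
- capture(name): name is "scene" or "top"; returns a dict with "pixels" (384x512x3 uint8, blue, green, red), "fovy" (degrees; the focal length in pixels is half the picture's height over the tangent of half this angle, whatever the lens; pixels are square), "cx", "cy" (the principal point, pixels), "k1" (the pictures are not rectified: a ray, as slopes to the right and down, at radius r is drawn at 1 + k1 r^2 times it, then the intrinsics apply), "rvec" (rotation vector, rad) and "tvec" (3), from world to camera coordinates, as OpenCV has them. Camera axes: x right, y down, z forward; pixel columns grow to the right and rows downward; lengths in m; the calibration is good to about 2 mm. A picture is of the moment at which its call begins. There is no depth.
- finish_job(): hands the job in; it is judged then, once.
The state is a dict: "time_s": time; "joints": joint angles; "joint_velocities": joint speeds; "effort": joint torques, N m; "tcp_pos": TCP position; "ee_rot": TCP orientation; "wrist_force": force on the tool from outside, world axes, zero at the start; "moment": the same for the moment, N m; "gripper_width": opening from 0.0 (shut) to 1.0 (fully open); "gripper_force": force on a finger pad.
Only numpy, scipy, OpenCV 4.12 (cv2) and the standard library are available. Lean on these libraries where they do the work, as an engineer would, in place of code of your own. Each camera call takes 0.05 s, during which the arm holds its last target. There are 200 camera calls.

### The job

Pick up the angle gauge (round dial, sample tube clipped behind it) by its top tab and set it upright on the rounded, spring-loaded stud of the white setting block, centred on the stud and square to the block, pausing there for a moment. Then, keeping it pressed lightly on the stud (stud sunk part-way, never slammed or bottomed), rock the gauge sideways until its swinging needle settles on the black mark on the dial's rim, and finish holding it there still, in the gripper. Do not tip the gauge over and leave the other things on the bench where they are.

Things in the scene. Friction and masses are not known exactly. Their poses are not given: they have to be found in the camera images.
- gauge: Angle gauge: upright round grey dial case (104 mm across, 22 thick, centre 64 above the underside) on a flat foot (60 in x, 90 in y, 12 thick), grip tab on top, sealed tube clipped behind. 0.33 kg +-20 %. Origin: centre of the foot's underside. z up; x = way the dial faces (away from the robot, +-0.35 rad); y along the foot. Starts standing on the bench. Rocks by turning about its x.
- grip_tab (a point): Where to pinch the gauge: middle of the grip tab, 137 mm above the underside. The tab is 22 mm thick (gauge x), 44 mm wide (gauge y); it is free from 116 mm (top of the case) to 158 mm (tab top) above the underside. Moves with the gauge.
- pointer (a joint): Angle (rad) of the freely swinging black needle relative to the gauge, about the gauge's +x; 0 = needle along the gauge's +z (towards the tab). Weighted below its pivot, it always settles pointing straight up within about 1 s: leaning the gauge by an angle a about its +x makes this -a.
- mark (a joint): Angle (rad) about the gauge's +x of the mark, a black tab on the dial's rim, measured like the pointer's. Preset somewhere from 0.16 to 0.32; stiff, it stays. Positive = towards the gauge's -y from the top (left of the top, facing the dial). Pointer on mark = equal angles: gauge leaned by minus this angle about its +x (its top towards its +y).
- pointer_tip (a point): Upper end of the black needle, 40 mm from the pivot, on the dial face 14.5 mm in front of the gauge's middle plane.
- mark_tip (a point): Inner end of the mark, a black tab 8 mm wide on the rim; 40 mm from the pivot, so that the needle's tip meets it when they agree.
- setting_block: The setting block: a white block 80 mm in x, 96 mm in y, 22 mm high, fixed to the bench, with a half-round steel stud rising from its middle. Origin: centre of the underside; z up; x along the stud's ridge (towards +x world, give or take 0.35 rad), y across the ridge.
- crown (a point): Middle of the stud's ridge (highest line, marked by a thin black line along the block's x), 54 mm above the bench when free; sinks with the stud. The stud is a lying steel cylinder, radius 30 mm, 50 mm long along block x, axis 30 mm below this point. The gauge's flat foot balances on it, gauge x along block x, and falls over if let go.
- stud (a joint): How far the sprung stud is pressed straight down into the block, m: 0 free, 0.010 bottomed. It takes about 1 N to start and 0.7 N more per mm (about 8 N to bottom); springs back.
- beaker: Glass beaker, 58 mm diameter, 70 mm high, between the work places. Bystander. Origin: centre of the underside.
- reagent: Amber bottle, 56 mm diameter, 120 mm high. Bystander. Origin: centre of the underside.
- jar: White jar, 56 mm diameter, 60 mm high. Bystander. Origin: centre of the underside.
- tip_box: Box of 80 x 120 x 53 mm, grey with a clear lid. Bystander. Origin: centre of the underside.
- dish: Flat clear dish, 92 mm diameter, 18 mm high, between the work places. Bystander. Origin: centre of the underside.
- timer: White bench timer, 60 x 75 x 30 mm. Bystander. Origin: centre of the underside.
- forceps: Steel forceps lying flat, 130 mm long in their y, 8 mm high. Bystander. Origin: the middle, on the bench.
Mind the look-alikes: they are no part of the job. Leave any purple or red look-alike of the gauge alone.

How it is judged:
By the outcome, as a careful person would: the job done as asked, in the order asked, and still so for the second after the job is handed in, while the arm keeps its last pose, push and grip.
It also fails if it takes over 48 s, if anything falls off the work surface, if the arm or the gripper's body presses on something with over 40 N, if the wrist force passes 120 N, or if a joint passes its speed limit or range.

## Working session

There is one attempt and no reset: what is moved stays moved. The work goes in short steps, Python scripts to look and compute and a tool call to move; the robot and the scene stay as the last step left them, time stands still between calls to the robot, and variables do not carry over. Pictures are saved under pics/ and viewed, at most 10 in all, crops included, and the job is handed in when it is done.

Besides the shell and the picture viewer there is one more tool, called after ">>>" as name(argument=value, ...) on one line, values as JSON. arm_command: Moves the arm, as the interface text tells. Its arguments: {"type":"object","properties":{"deltas":{"type":"array"}},"required":["deltas"]}

```bash
mkdir -p pics; ls; cat > h.py <<'E'
import numpy as np, cv2
from station import sense, capture, finish_job, tip_reach
def cam(c):
    f=c["pixels"].shape[0]/2/np.tan(np.radians(c["fovy"]/2))
    R=cv2.Rodrigues(np.array(c["rvec"],float))[0]
    K=np.array([[f,0,c["cx"]],[0,f,c["cy"]],[0,0,1.]])
    return K,np.array([c["k1"],0,0,0,0]),R,np.array(c["tvec"],float)
def ray(c,uv):
    K,d,R,t=cam(c)
    n=cv2.undistortPoints(np.array([[uv]],float),K,d)[0,0]
    return -R.T@t, R.T@np.array([n[0],n[1],1])
def onz(c,uv,z):
    o,v=ray(c,uv); return o+v*(z-o[2])/v[2]
def proj(c,p):
    K,d,R,t=cam(c)
    return cv2.projectPoints(np.array(p,float).reshape(-1,3),cv2.Rodrigues(R)[0],t,K,d)[0].reshape(-1,2)
def tri(c1,u1,c2,u2):
    (o1,v1),(o2,v2)=ray(c1,u1),ray(c2,u2)
    s=np.linalg.lstsq(np.c_[v1,-v2],o2-o1,rcond=None)[0]
    a,b=o1+v1*s[0],o2+v2*s[1]; return (a+b)/2,np.linalg.norm(a-b)
E
python3 - <<'E'
from h import *
for n in("scene","top"):
    c=capture(n); cv2.imwrite(f"pics/{n}0.png",c["pixels"]); 
    K,d,R,t=cam(c); print(n,-R.T@t,R.T[:,2],c["fovy"],c["k1"])
s=sense(); print(tip_reach,s["tcp_pos"],np.round(s["ee_rot"],3).tolist(),s["wrist_force"],s["gripper_width"],s["time_s"])
E
```

```text
pics
scene [1.26885638 0.37636838 1.1519299 ] [-0.54764657 -0.27270307 -0.7910223 ] 44.07804807397395 -0.0024810514901478066
top [0.31172534 0.01718212 1.53663642] [ 0.17538282 -0.00890832 -0.98446001] 42.88599711413064 -0.049655198191488815
0.019 [0.24704183 0.57346116 0.20116275] [[0.918, -0.396, -0.001], [-0.396, -0.918, -0.002], [0.0, 0.002, -1.0]] [-0.08857489  0.02116046 -1.26820305] 0.998887707660957 0.1
```

View pics/scene0.png

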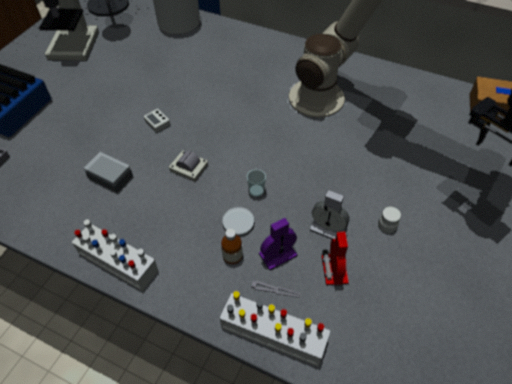

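View pics/top0.png

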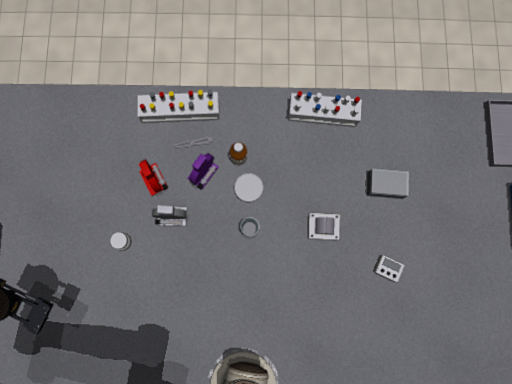

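The scene view shows the gauge at about (331,213) with its tab at (333,197). The top view shows it at (170,214). The block is at (188,164) in the scene view and (324,226) in the top view. The purple and red look-alikes are beside the gauge. Next I'll zoom in.

```bash
python3 - <<'E'
from h import *
s=cv2.imread("pics/scene0.png");t=cv2.imread("pics/top0.png")
def cr(im,x,y,w,h,k): return cv2.resize(im[y:y+h,x:x+w],None,fx=k,fy=k,interpolation=cv2.INTER_CUBIC)
a=cr(s,300,185,60,60,6);b=cr(t,145,190,50,50,7.2);c=cr(s,160,140,60,50,6);d=cr(t,300,205,50,41.66.__int__()+1,7.2)
out=np.zeros((720,800,3),np.uint8)
out[:360,:360]=a;out[:360,370:730]=b;out[360:660,:360]=c;out[360:360+d.shape[0],370:730]=d
out=out[:600+60]; cv2.imwrite("pics/crop1.png",cv2.resize(out,(727,600)))
for p in [(0.5,0.2,0),(.45,-.15,0)]:
    pass
ct=capture("top");cs=capture("scene")
print(onz(ct,(165,210),.158),onz(cs,(333,193),.158),onz(ct,(324,226),.022),onz(cs,(188,164),.022))
E
```

```text
[0.50711453 0.2316465  0.158     ] [0.50086087 0.22460048 0.158     ] [ 0.48383411 -0.24466609  0.022     ] [ 0.48243571 -0.24787448  0.022     ]
```

View pics/crop1.png

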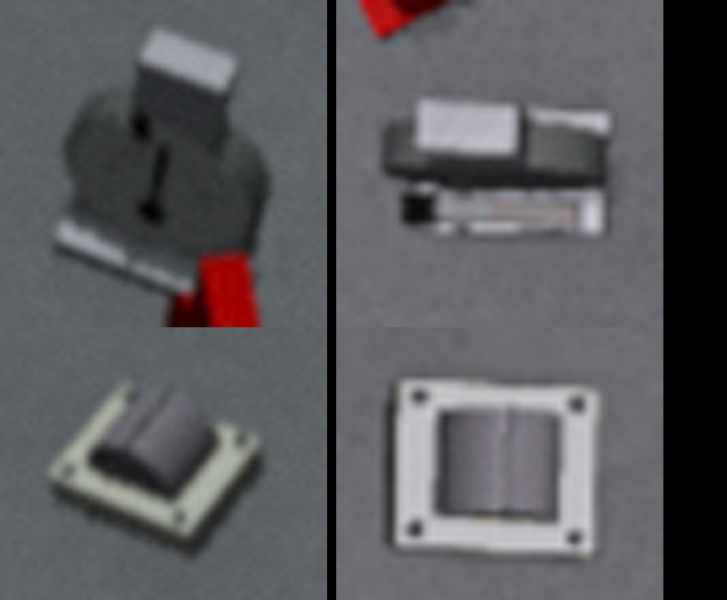

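The crop shows the gauge's bright tab top at about (163,206) in the top view and (333,194) in the scene view, with the tube behind. The black mark is just left of the tab foot, and the needle is upright. The block is at (324,226) in the top view, with its black line along the ridge. I'll measure these with masks.

```bash
python3 - <<'E'
from h import *
ct=capture("top");cs=capture("scene")
def blob(c,x,y,w,h,thr,z,k=8,chan=None):
    im=cv2.cvtColor(c["pixels"],cv2.COLOR_BGR2GRAY)[y:y+h,x:x+w]
    im=cv2.resize(im,None,fx=k,fy=k,interpolation=cv2.INTER_CUBIC)
    m=(im>thr).astype(np.uint8)
    cn,_=cv2.findContours(m,cv2.RETR_EXTERNAL,cv2.CHAIN_APPROX_NONE)
    out=[]
    for q in sorted(cn,key=cv2.contourArea)[::-1][:3]:
        if cv2.contourArea(q)<300: continue
        uv=(q[:,0,:]+.5)/k-.5+[x,y]
        P=np.array([onz(c,u,z)[:2]*1000 for u in uv],np.float32)
        (cc,sz,a)=cv2.minAreaRect(P)
        a=(a+45)%90-45
        out.append((np.round(cc,1),np.round(sz,1),round(a,1)))
    return im.max(),out
for thr in(120,140,160,180):
    print(thr,"tabtop",blob(ct,150,200,18,14,thr,.158),blob(cs,320,187,28,14,thr,.158))
for thr in(120,140,160):
    print(thr,"block top",blob(ct,300,205,50,42,thr,.022),blob(cs,160,140,60,50,thr,.022))
# black line on ridge
g=cv2.cvtColor(ct["pixels"],cv2.COLOR_BGR2GRAY)
print(g[212:240,314:336])
print(g[200:228,150:190])
E
```

```text
120 tabtop (np.uint8(194), [(array([510.9, 240.2]), array([33.1, 23.3]), -3.6)]) (np.uint8(166), [(array([506.9, 229.8]), array([43.8, 23.2]), -1.1)])
140 tabtop (np.uint8(194), [(array([510.6, 239.5]), array([31.6, 20.9]), -3.7)]) (np.uint8(166), [(array([507., 230.]), array([40.6, 19.2]), -2.2)])
160 tabtop (np.uint8(194), [(array([510.4, 239. ]), array([30.5, 18.7]), -4.1)]) (np.uint8(166), [(array([507.7, 230.1]), array([36.4, 11.5]), -0.7)])
180 tabtop (np.uint8(194), [(array([509.5, 238.2]), array([28.9, 14.8]), -5.7)]) (np.uint8(166), [])
120 block top (np.uint8(208), [(array([ 484.5, -245.5]), array([98.5, 83. ]), -1.9)]) (np.uint8(178), [(array([ 479.4, -250.5]), array([97.8, 82.4]), -2.0)])
140 block top (np.uint8(208), [(array([ 484.3, -245.2]), array([96.5, 81. ]), -1.9)]) (np.uint8(178), [(array([ 480.1, -250.1]), array([94.5, 78.4]), -2.0)])
160 block top (np.uint8(208), [(array([ 484.3, -244.8]), array([94.8, 79. ]), -2.1)]) (np.uint8(178), [(array([ 477.8, -211.2]), array([67.9, 17. ]), 5.0), (array([ 513.2, -252.2]), array([65.6, 10.1]), -4.9), (array([ 477.6, -292.2
[... 2128 characters left out ...]
117 118 119 119 105 101
  101 108 172 194]
 [194 195 192 195 194 194 190 189 188 189 188 181 178 177 181 178 173 168
  170 172 188 190]
 [196 193 192 194 192 194 193 192 192 193 190 193 192 193 192 193 194 192
  193 192 193 147]
 [193 194 193 193 192 192 192 191 194 194 193 194 192 191 192 192 193 193
  194 196 193 120]
 [134 133 134 134 146 151 157 158 163 179 188 191 192 193 193 194 193 192
  194 194 197 170]
 [ 93  97  96  93  90  95  97 102 105 119 126 131 130 125 126 127 128 125
  127 128 130 133]]
[[108 108 108 ... 111 110 108]
 [108 107 107 ... 111 112 112]
 [103 104 107 ... 110 111 109]
 ...
 [108 110 108 ... 102 105 107]
 [108 108 111 ... 103 107 106]
 [110 109 109 ... 106 105 106]]
```

```bash
cat >> h.py <<'E'
def blob(c,x,y,w,h,thr,z,k=8):
    im=cv2.cvtColor(c["pixels"],cv2.COLOR_BGR2GRAY)[y:y+h,x:x+w]
    im=cv2.resize(im,None,fx=k,fy=k,interpolation=cv2.INTER_CUBIC)
    cn,_=cv2.findContours((im>thr).astype(np.uint8),cv2.RETR_EXTERNAL,cv2.CHAIN_APPROX_NONE)
    q=max(cn,key=cv2.contourArea)
    uv=(q[:,0,:]+.5)/k-.5+[x,y]
    P=np.array([onz(c,u,z)[:2]*1000 for u in uv],np.float32)
    cc,sz,a=cv2.minAreaRect(P)
    return np.round(cc,1),np.round(sz,1),round((a+45)%90-45,1)
E
python3 - <<'E'
from h import *
ct=capture("top");cs=capture("scene")
for thr in(130,145,160): print(thr,"tab",blob(ct,152,202,23,14,thr,.158),blob(cs,320,187,28,14,thr-20,.158))
print("tube/foot", [blob(ct,150,215,40,14,t,.03) for t in(130,145,160)])
# ridge line, top view: dark dip col per row
g=cv2.cvtColor(ct["pixels"],cv2.COLOR_BGR2GRAY).astype(float)
P=[]
for r in range(219,232):
    c0=325+int(np.argmin(g[r,325:328])); a,b,d=g[r,c0-1:c0+2]; P.append(onz(ct,(c0+.5*(a-d)/(a-2*b+d),r),.054)[:2]*1000)
P=np.array(P); print("ridge",P.mean(0),np.degrees(np.polyfit(P[:,0],P[:,1],1)[0]*1))
for n,u in(("t",onz(ct,(325.8,218),.054)),("b",onz(ct,(325.8,232.5),.054))): print(n,u)
E
```

```text
130 tab (array([510.2, 233.7]), array([44.4, 22.4]), -3.4) (array([505.8, 229.8]), array([45.5, 25.9]), -3.0)
145 tab (array([510.1, 233.5]), array([42.8, 20.7]), -3.2) (array([506.5, 229.8]), array([43. , 22.4]), -2.5)
160 tab (array([510.1, 233.4]), array([41.2, 19.2]), -3.1) (array([507., 230.]), array([40.9, 19.4]), -2.7)
tube/foot [(array([490.6, 233.1]), array([62.1, 14.2]), -5.4), (array([488.5, 192.8]), array([18.7, 10.1]), 2.0), (array([488.1, 192.6]), array([16.4,  8.1]), 2.0)]
ridge [ 483.37568067 -245.53637505] -1.3068032635732096
t [ 0.50490775 -0.2450023   0.054     ]
b [ 0.46036438 -0.24438651  0.054     ]
```

Gauge tab is at about (508, 232) mm with yaw −3°. Block is at about (482, −248) mm with yaw −2°. The two cameras agree on the relative offset, about (−26, −479) mm. Moving above the tab now.

>>> arm_command(deltas=[[0,0,0,1,0.56,0,-1],[0,0,0,3,1.68,0,-1],[0,0,0,6,3.36,0,-1],[0,0,0,9.4,5.27,0,-1],[0,0,0,12.8,7.18,0,-1],[0,0,0,16.2,9.08,0,-1],[0,0,0,19.6,10.99,0,-1],[0,0,0,23,12.9,0,-1]])

```text
time_s: 1.07
tcp_pos: [0.4083, 0.3621, 0.2025]
ee_rot: [[0.918, -0.396, 0.0], [-0.396, -0.918, 0.0], [0.0, -0.0, -1.0]]
wrist_force: [0.5, -0.4, 0.2]
gripper_width: 0.997
gripper_force: 0.0
```

>>> arm_command(deltas=[[0,0,-0.05,3.4,1.9,0,-1],[0,0,-0.15,6.8,3.8,0,-1],[0,0,-0.25,10,5.6,0,-1],[0,0,-0.32,12.5,7,0,-1],[0,0,-0.356,14,7.85,0,-1],[0,0,-0.356,14.48,8.11,0,-1],[0,0,-0.356,14.48,8.11,0,-1],[0,0,-0.356,14.48,8.11,0,-1]])

```text
time_s: 1.73
tcp_pos: [0.5081, 0.2325, 0.2022]
ee_rot: [[0.999, -0.052, -0.0], [-0.052, -0.999, 0.0], [-0.0, -0.0, -1.0]]
wrist_force: [-0.2, 0.3, 0.7]
gripper_width: 0.995
gripper_force: 0.0
```

```bash
python3 - <<'E'
from h import *
s=sense(); R=np.array(s["ee_rot"]);print(s["time_s"],s["tcp_pos"],np.round(R,3).tolist(),s["wrist_force"])
print("to tab, tool cm",R.T@(np.array([.5083,.2317,.138])-s["tcp_pos"])*100)
a=capture("scene")["pixels"][170:250,290:370];b=capture("top")["pixels"][170:250,130:210]
cv2.imwrite("pics/h1.png",cv2.resize(np.hstack([a,b]),None,fx=5,fy=5,interpolation=cv2.INTER_CUBIC))
E
```

```text
1.7333 [0.50813562 0.23252291 0.20217132] [[0.999, -0.052, -0.0], [-0.052, -0.999, 0.0], [-0.0, -0.0, -1.0]] [-0.21089551  0.31588259  0.72608701]
to tab, tool cm [0.02146835 0.08253474 6.41711405]
```

View pics/h1.png

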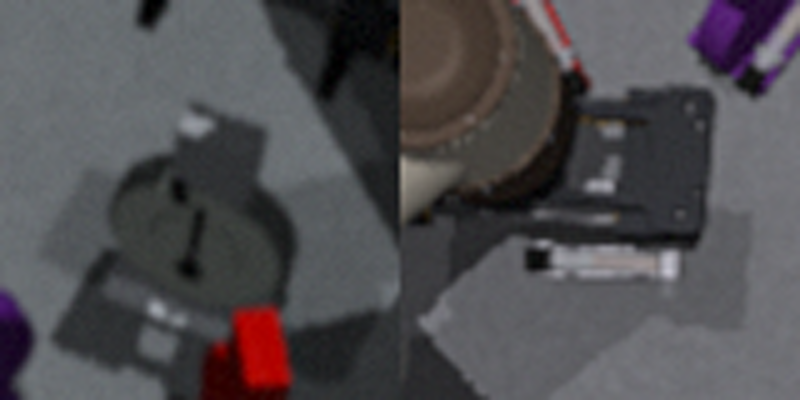

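The scene view shows the open fingertips, near crop (145,10) and (330,80), straddling the tab at (220,130). The black mark is at crop (180,188), just left of the upright needle tip at (200,210). Now I'll descend and grip.

>>> arm_command(deltas=[[0,0,0,0,0.05,1,-1],[0,0,0,0,0.05,2.5,-1],[0,0,0,0,0.05,4,-1],[0,0,0,0,0.05,5.3,-1],[0,0,0,0,0.05,6.1,-0.6],[0,0,0,0,0.05,6.4,-0.2],[0,0,0,0,0.05,6.4,-0.1],[0,0,0,0,0.05,6.4,-0.1]])

```text
time_s: 2.5
tcp_pos: [0.5085, 0.2327, 0.1385]
ee_rot: [[0.999, -0.05, 0.001], [-0.05, -0.999, 0.0], [0.001, -0.0, -1.0]]
wrist_force: [0.0, 0.4, 0.7]
gripper_width: 0.784
gripper_force: 0.0
```

>>> arm_command(deltas=[[0,0,0,0,0,0,-0.05],[0,0,0,0,0,0,0],[0,0,0,0,0,0,0.05],[0,0,0,0,0,0,0.1],[0,0,0,0,0,0,0.3],[0,0,0,0,0,0,1],[0,0,0,0,0,0,1],[0,0,0,0,0,0,1]])

```text
time_s: 3.17
tcp_pos: [0.5084, 0.2322, 0.1382]
ee_rot: [[0.999, -0.051, 0.0], [-0.051, -0.999, 0.0], [0.0, -0.0, -1.0]]
wrist_force: [0.7, -0.1, 0.5]
gripper_width: 0.232
gripper_force: 0.0
```

```bash
python3 - <<'E'
from h import *
s=sense(); R=np.array(s["ee_rot"]);print(s["time_s"],s["tcp_pos"],np.round(R,4).tolist(),s["wrist_force"],s["gripper_width"],s["gripper_force"])
E
```

```text
3.1667 [0.5083528  0.23223195 0.13817384] [[0.9987, -0.0508, 0.0001], [-0.0508, -0.9987, 0.0001], [0.0001, -0.0001, -1.0]] [ 0.67030173 -0.09529771  0.49931603] 0.2320710069262008 0.0
```

```bash
python3 - <<'E'
from h import *
cs=capture("scene");ct=capture("top");s=sense();print(s["gripper_width"],s["gripper_force"])
print(proj(cs,[s["tcp_pos"],[.508,.232,.158]]),proj(ct,[s["tcp_pos"]]))
a=cs["pixels"][170:250,290:370];b=ct["pixels"][170:250,130:210]
cv2.imwrite("pics/h2.png",cv2.resize(np.hstack([a,b]),None,fx=5,fy=5,interpolation=cv2.INTER_CUBIC))
E
```

```text
0.14574347286644732 0.0
[[333.83915533 200.55100757]
 [334.73392426 195.91852507]] [[165.84789152 210.56492217]]
```

View pics/h2.png

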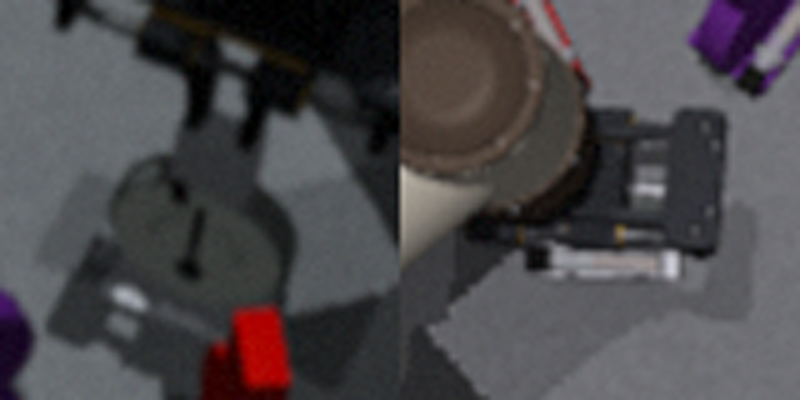

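The scene view shows the fingers at crop (195,125) and (248,147), closed without meeting the tab; they look either behind it or above it. I'll reopen, without moving, and check the fingertip projections against the calibration.

>>> arm_command(deltas=[[0,0,0,0,0,0,-1],[0,0,0,0,0,0,-1],[0,0,0,0,0,0,-1],[0,0,0,0,0,0,-1],[0,0,0,0,0,0,-1],[0,0,0,0,0,0,-1],[0,0,0,0,0,0,-1],[0,0,0,0,0,0,-1]])

```text
time_s: 3.93
tcp_pos: [0.5083, 0.2322, 0.1382]
ee_rot: [[0.999, -0.051, 0.0], [-0.051, -0.999, -0.0], [0.0, -0.0, -1.0]]
wrist_force: [0.0, -0.7, 0.5]
gripper_width: 0.665
gripper_force: 0.0
```

```bash
python3 - <<'E'
from h import *
cs=capture("scene");ct=capture("top");s=sense();print(s["gripper_width"],s["time_s"],s["tcp_pos"])
o=np.array([290,170]);
for z in(.119,.138,.158,.19): 
    print(z,"scene crop",((proj(cs,[[.508,.232+d,z] for d in(-.05,0,.05)])-o)*5).round().tolist(),"x-20",((proj(cs,[[.488,.232+d,z] for d in(-.05,0,.05)])-o)*5).round().tolist(),"top crop",((proj(ct,[[.508,.232,z]])-[130,170])*5).round().tolist())
print("h1 tips z=.183",((proj(cs,[[.508,.2325+d,.183] for d in(-.05,0,.05)])-o)*5).round().tolist())
a=cs["pixels"][160:240,290:370];b=ct["pixels"][170:250,130:210]
cv2.imwrite("pics/h3.png",cv2.resize(np.hstack([a,b]),None,fx=5,fy=5,interpolation=cv2.INTER_CUBIC).clip(0,255))
im=cv2.imread("pics/h3.png"); cv2.imwrite("pics/h3.png",cv2.convertScaleAbs(im,alpha=1.6,beta=10))
E
```

```text
0.7525594085317504 4.0333 [0.50830297 0.23223889 0.13813111]
0.119 scene crop [[128.0, 141.0], [215.0, 173.0], [304.0, 206.0]] x-20 [[141.0, 115.0], [227.0, 146.0], [316.0, 178.0]] top crop [[184.0, 208.0]]
0.138 scene crop [[131.0, 120.0], [219.0, 152.0], [309.0, 185.0]] x-20 [[144.0, 94.0], [232.0, 125.0], [321.0, 157.0]] top crop [[180.0, 203.0]]
0.158 scene crop [[134.0, 97.0], [224.0, 130.0], [315.0, 163.0]] x-20 [[148.0, 71.0], [237.0, 102.0], [327.0, 135.0]] top crop [[174.0, 198.0]]
0.19 scene crop [[140.0, 60.0], [231.0, 92.0], [325.0, 125.0]] x-20 [[154.0, 33.0], [245.0, 65.0], [337.0, 97.0]] top crop [[166.0, 190.0]]
h1 tips z=.183 [[140.0, 68.0], [231.0, 101.0], [324.0, 134.0]]
```

View pics/h3.png

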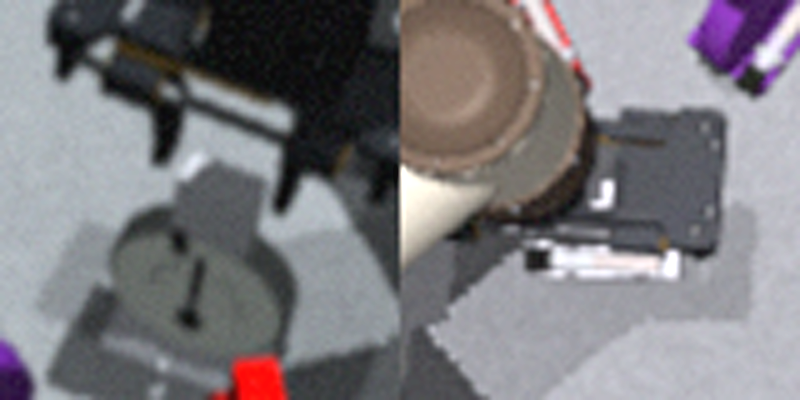

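The fingertip midpoint projects about 30 mm higher than the reported tips would. The fingers therefore probably closed just over the tab top, with no contact force. I'll probe about 20 mm lower with the gripper open. Even if the reported pose is right, the body still clears the tab there.

>>> arm_command(deltas=[[0,0,0,0,0,0,-1],[0,0,0,0,0,0,-1],[0,0,0,0,0,0.5,-1],[0,0,0,0,0,1,-1],[0,0,0,0,0,1.5,-1],[0,0,0,0,0,1.9,-1],[0,0,0,0,0,2,-1],[0,0,0,0,0,2,-1]])

```text
time_s: 4.7
tcp_pos: [0.508, 0.232, 0.1175]
ee_rot: [[0.999, -0.051, -0.001], [-0.051, -0.999, -0.001], [-0.001, 0.001, -1.0]]
wrist_force: [-0.1, 0.2, -0.1]
gripper_width: 0.995
gripper_force: 0.0
```

```bash
python3 - <<'E'
from h import *
cs=capture("scene");ct=capture("top");s=sense();print(s["gripper_width"],s["time_s"],s["tcp_pos"],s["wrist_force"])
for nm,y in(("body z=zt+.051",0.051),):
    t=s["tcp_pos"]; 
    for dz in(.051,.081,.11): print(dz,proj(ct,[[t[0]+sx*.0375,t[1]-.095,t[2]+dz] for sx in(1,-1)]).round(1).tolist())
o=onz(ct,(247,375),.1); print("base?",o, proj(ct,[[0,0,0],[0,0,.1]]),proj(cs,[[0,0,0]]))
a=cs["pixels"][150:230,290:370];b=ct["pixels"][170:250,140:220]
im=cv2.resize(np.hstack([a,b]),None,fx=5,fy=5,interpolation=cv2.INTER_CUBIC)
cv2.imwrite("pics/h4.png",cv2.convertScaleAbs(im,alpha=1.8,beta=15))
E
```

```text
1.0016649070665153 4.8 [0.50844582 0.23229545 0.11815301] [-0.29503569  0.21292608  1.10824749]
0.051 [[198.2, 196.4], [197.4, 222.7]]
0.081 [[197.3, 194.6], [196.5, 221.4]]
0.11 [[196.4, 192.7], [195.6, 220.1]]
base? [ 0.04929723 -0.00891829  0.1       ] [[243.28932722 385.63587399]
 [243.58194914 393.13942237]] [[316.53090016  98.56656418]]
```

View pics/h4.png

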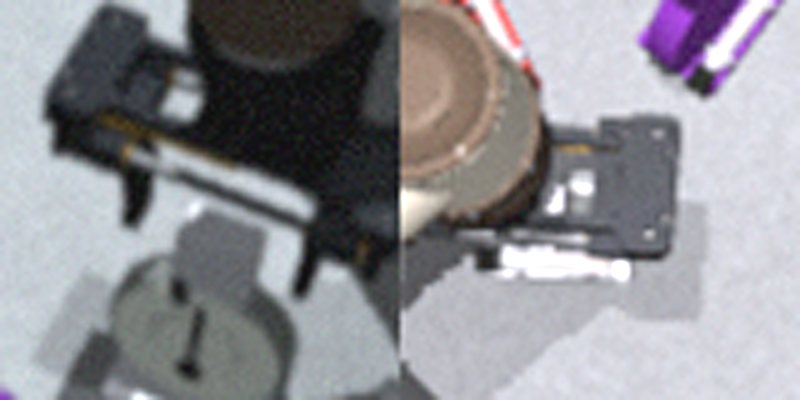

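The top view puts the gripper body where the reported x and y say, right edge at (196,194)–(194,221). The scene view shows the open tips at crop (130,220) and (300,295), level with mid-tab, so the tips sit about 15 mm above the reported TCP height. I'll go down a little more and close gently to test it.

>>> arm_command(deltas=[[0,0,0,0,0,0.4,-1],[0,0,0,0,0,0.7,-0.8],[0,0,0,0,0,0.7,-0.5],[0,0,0,0,0,0.7,-0.3],[0,0,0,0,0,0.7,-0.2],[0,0,0,0,0,0.7,-0.1],[0,0,0,0,0,0.7,-0.1],[0,0,0,0,0,0.7,-0.1]])

```text
time_s: 5.47
tcp_pos: [0.5084, 0.2323, 0.1113]
ee_rot: [[0.999, -0.051, 0.0], [-0.051, -0.999, 0.0], [0.0, -0.0, -1.0]]
wrist_force: [0.8, 0.0, -0.4]
gripper_width: 0.587
gripper_force: 0.0
```

>>> arm_command(deltas=[[0,0,0,0,0,0,-0.1],[0,0,0,0,0,0,-0.1],[0,0,0,0,0,0,0.0],[0,0,0,0,0,0,0.0],[0,0,0,0,0,0,0.1],[0,0,0,0,0,0,0.1]])

```text
time_s: 5.97
tcp_pos: [0.5084, 0.2323, 0.1112]
ee_rot: [[0.999, -0.051, 0.0], [-0.051, -0.999, 0.0], [0.0, -0.0, -1.0]]
wrist_force: [-0.3, 0.3, -0.1]
gripper_width: 0.505
gripper_force: 29.7
```

The width of 0.505 (44 mm) at 29.7 N means the tab is gripped. The reported TCP sits 111 mm above the underside. Now lifting.

>>> arm_command(deltas=[[0,0,0,0,0,-0.3,1],[0,0,0,0,0,-1.2,1],[0,0,0,0,0,-3,1],[0,0,0,0,0,-5.5,1],[0,0,0,0,0,-8,1],[0,0,0,0,0,-10.2,1],[0,0,0,0,0,-11.5,1],[0,0,0,0,0,-12,1]])

```text
time_s: 6.63
tcp_pos: [0.5092, 0.2328, 0.2343]
ee_rot: [[0.999, -0.051, 0.004], [-0.051, -0.999, 0.003], [0.004, -0.003, -1.0]]
wrist_force: [-0.8, -0.0, -2.2]
gripper_width: 0.504
gripper_force: 29.7
```

```bash
python3 - <<'E'
from h import *
F=[]
for i in range(6): cs=capture("scene");F.append(sense()["wrist_force"])
s=sense();print(s["gripper_width"],s["time_s"],s["tcp_pos"],np.mean(F,0),np.std(F,0))
ct=capture("top")
t=s["tcp_pos"];print(proj(cs,[[t[0],t[1],.12],[t[0],t[1],t[2]-.111+.064]]),proj(ct,[[t[0],t[1],.12]]))
x,y=proj(cs,[[t[0],t[1],t[2]-.111+.08]])[0].astype(int)
a=cs["pixels"][y-40:y+40,x-40:x+40]
x,y=proj(ct,[[t[0],t[1],.16]])[0].astype(int)
b=ct["pixels"][y-40:y+40,x-40:x+40]; print(x,y)
im=cv2.resize(np.hstack([a,b]),None,fx=5,fy=5,interpolation=cv2.INTER_CUBIC)
cv2.imwrite("pics/h5.png",cv2.convertScaleAbs(im,alpha=1.8,beta=15))
E
```

```text
0.5068075301672885 6.9333 [0.50750937 0.23174429 0.22953525] [-0.08116512  0.17002347 -3.15450284] [0.27750256 0.39622257 0.68114076]
[[332.94714375 204.27985079]
 [335.88674457 190.01992062]] [[166.91404105 211.72263056]]
164 209
```

View pics/h5.png

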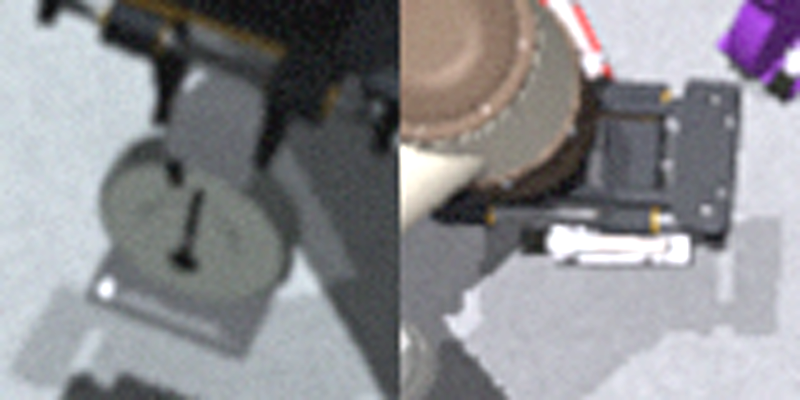

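The gauge is lifted and upright, weighing about 3.2 N. In the crop the pivot is at about (183,262), the needle tip at (199,195) and the mark at (175,172). I don't know whether the 33 mm TCP offset lies along the tool or in world z, and that decides the rocking pivot. A small in-air tilt will settle it.

```bash
python3 - <<'E'
from h import *
import pickle
cs=capture("scene");ct=capture("top");s=sense();pickle.dump((cs,ct,s),open("before.pkl","wb"))
t=s["tcp_pos"];g=cv2.cvtColor(cs["pixels"],cv2.COLOR_BGR2GRAY)
print(t,np.round(s["ee_rot"],4).tolist())
o=np.array([t[0],t[1],t[2]-.111]);R=np.array(s["ee_rot"])@np.diag([1,-1,-1])
P=o+R@np.array([.0145,0,.064])
print("pivot pred",proj(cs,[P,P+R@[0,0,.04]]))
x,y=proj(cs,[P])[0].astype(int);print(x,y);print(g[y-22:y+10,x-12:x+14])
E
```

```text
[0.5079858  0.23201816 0.2301332 ] [[0.9987, -0.0508, -0.0016], [-0.0508, -0.9987, -0.0012], [-0.0015, 0.0013, -1.0]]
pivot pred [[333.77071529 194.03541839]
 [335.74687174 184.35484276]]
333 194
[[110 106 101  94  88  75  70  59  46  49  51  51  48  52  50  50  50  49
   51  46  50  52  50  52  52  49]
 [105 100  88  73  60  56  46  43  44  46  50  51  53  47  51  47  51  49
   46  51  50  46  49  48  50  47]
 [ 92  78  65  46  35  29  30  30  42  48  47  48  47  51  53  50  49  48
   49  49  49  52  48  50  50  47]
 [ 70  51  39  30  29  28  31  35  46  47  49  49  48  47  49  50  50  46
   49  52  49  50  48  47  52  43]
 [ 49  35  28  25  28  29  30  31  39  46  48  45  52  48  46  48  45  51
   50  49  49  52  49  51  45  41]
 [ 41  30  24  29  32  29  32  29  30  33  39  45  53  47  49  51  48  51
   50  50  50  49  46  46  50  37]
 [ 36  28  34  38  39  41  36  34  21  17  26  36  46  49  49  45  45  50
   48  50  49  48  50  47  47  33]
 [ 34  42  44  48  52  49  50  45  22  11  11  30  45  50  50  52  52  50
   46  50  50  50  50  51  50  36]
 [ 53  53  52  56  55  61  60  5
[... 1884 characters left out ...]
58  62  61
   61  62  64  61  57  57  61  62]
 [ 50  53  59  59  63  64  63  58  48  33   9   2   2  16  35  56  63  59
   62  61  60  62  58  59  63  60]
 [ 49  52  56  59  62  62  59  61  57  41  27  14  17  22  37  60  61  62
   62  62  62  62  62  60  62  57]
 [ 53  49  53  54  55  58  59  60  62  58  49  41  38  41  50  60  56  60
   57  61  61  62  60  60  60  63]
 [ 51  51  53  50  55  56  58  61  61  60  60  58  56  57  59  56  62  60
   61  64  62  61  60  63  62  62]
 [ 53  52  50  52  51  53  57  57  56  61  58  57  64  61  58  61  63  61
   64  61  62  61  61  62  61  60]
 [ 52  55  54  54  50  53  54  51  52  54  58  60  60  60  63  62  61  59
   59  63  61  63  63  63  63  59]]
```

>>> arm_command(deltas=[[-0.05,0,0,0,0,0,1],[-0.12,0,0,0,0,0,1],[-0.19,0,0,0,0,0,1],[-0.24,0,0,0,0,0,1],[-0.25,0,0,0,0,0,1],[-0.25,0,0,0,0,0,1],[-0.25,0,0,0,0,0,1],[-0.25,0,0,0,0,0,1]])

```text
time_s: 7.75
tcp_pos: [0.5084, 0.232, 0.2314]
ee_rot: [[0.999, -0.05, -0.012], [-0.051, -0.968, -0.246], [0.0, 0.246, -0.969]]
wrist_force: [-0.5, -0.6, -3.2]
gripper_width: 0.507
gripper_force: 29.7
```

>>> arm_command(deltas=[[0,0,0,0,0,0,1],[0,0,0,0,0,0,1],[0,0,0,0,0,0,1],[0,0,0,0,0,0,1],[0,0,0,0,0,0,1],[0,0,0,0,0,0,1],[0,0,0,0,0,0,1],[0,0,0,0,0,0,1]])

```text
time_s: 8.42
tcp_pos: [0.5083, 0.2323, 0.2311]
ee_rot: [[0.999, -0.049, -0.013], [-0.051, -0.968, -0.247], [-0.0, 0.247, -0.969]]
wrist_force: [-0.2, -0.4, -3.1]
gripper_width: 0.504
gripper_force: 29.7
```

```bash
python3 - <<'E'
from h import *
import pickle
cs=capture("scene");ct=capture("top");s=sense();pickle.dump((cs,ct,s),open("tilt.pkl","wb"))
t=s["tcp_pos"];g=cv2.cvtColor(cs["pixels"],cv2.COLOR_BGR2GRAY)
R=np.array(s["ee_rot"])@np.diag([1,-1,-1]);print(t,np.round(R,4).tolist())
P=np.array(t)+R@np.array([.0145,0,-.047])
print("pivot pred",proj(cs,[P,P+[0,0,.04]]))
x,y=proj(cs,[P])[0].astype(int);print(x,y);print(g[y-22:y+10,x-12:x+14])
E
```

```text
[0.508298   0.2322694  0.23110376] [[0.9987, 0.0491, 0.0126], [-0.0507, 0.9677, 0.2471], [-0.0001, -0.2474, 0.9689]]
pivot pred [[329.71789584 191.82833031]
 [331.57345268 182.07521924]]
329 191
[[108 107 110 107 103 105 101 102  96  97  98  89  55  20   9  10  28  47
   49  52  51  51  52  60  73  97]
 [108 105 110 105  94  88  80  75  75  72  73  65  40  22  16  22  38  49
   51  53  51  48  49  55  65  86]
 [107 102  96  85  66  58  46  46  41  43  44  43  32  29  32  36  46  48
   51  52  51  51  48  54  53  70]
 [ 95  86  74  63  45  33  31  33  27  26  31  31  33  35  42  46  49  49
   50  51  51  49  53  52  52  53]
 [ 81  71  60  45  30  27  30  27  24  31  29  30  32  35  43  48  51  49
   47  49  49  49  51  50  51  48]
 [ 67  62  52  37  30  29  28  33  30  31  32  33  35  42  47  48  50  52
   53  49  49  47  53  51  52  48]
 [ 60  52  39  29  32  29  35  32  32  32  32  30  36  43  44  50  52  51
   50  47  51  49  48  51  48  50]
 [ 54  44  35  39  39  39  40  40  38  39  35  34  36  38  39  43  49  48
   47  49  50  51  50  49  53  50]
 [ 49  47  52  50  52  53  55  53
[... 1883 characters left out ...]
63  64  62
   60  62  59  57  52  58  63  63]
 [ 53  59  59  61  62  62  63  62  54  33  15   7   7  28  49  58  62  60
   61  59  60  55  56  59  61  62]
 [ 53  57  58  59  63  60  63  63  50  33  17   8   4  16  36  56  61  63
   62  60  57  59  59  62  59  59]
 [ 53  55  55  59  61  61  63  61  58  49  34  16   8  19  36  56  63  61
   63  62  62  60  61  62  64  65]
 [ 56  50  54  54  55  61  60  62  62  58  49  43  37  40  49  56  61  60
   59  61  60  62  62  64  65  63]
 [ 66  54  51  55  52  58  59  59  62  60  62  58  55  59  57  62  61  63
   62  63  62  61  59  64  63  61]
 [ 75  60  56  55  54  55  57  60  61  62  61  62  60  63  65  61  62  63
   61  59  62  60  62  62  61  60]]
```

The shift of the needle's weight, (−3.9,−2.4) px, matches the prediction of (−4.05,−2.2) px for a tool-fixed TCP 111 mm from the foot. So the pivot geometry holds. At −0.25 rad the needle is almost on the mark. I'll compute the mark angle from both pictures.

```bash
cat >> h.py <<'E'
def dial(cs,s,show=False):
    """needle and mark angles on the dial (rad, about gauge +x), image bias removed with the vertical needle"""
    R=np.array(s["ee_rot"])@np.diag([1,-1,-1]); P=np.array(s["tcp_pos"])+R@np.array([.0145,0,-.047])
    g=cv2.cvtColor(cs["pixels"],cv2.COLOR_BGR2GRAY).astype(np.float32)
    lean=np.arctan2(R[2,1],R[2,2])
    def samp(ang,r,b): # intensities on dial arc, angles rel. gauge z
        q=P+r*(np.outer(np.cos(ang),R[:,2])-np.outer(np.sin(ang),R[:,1]))
        uv=proj(cs,q)+b; return cv2.remap(g,uv[:,0].astype(np.float32)[None],uv[:,1].astype(np.float32)[None],cv2.INTER_CUBIC)[0]
    A=np.linspace(-.25,.75,401)-0
    def cen(prof,c,w):
        k=abs(A-c)<w; d=np.clip(np.percentile(prof[k],85)-prof[k],0,None)**2; return (d*A[k]).sum()/d.sum()
    b=np.zeros(2)
    for _ in range(4): # bias along image columns from the needle, known to stand at -lean
        n=np.mean([cen(samp(A,r,b),-lean,.3) for r in(.024,.028,.032)])
        b[0]+=np.sign(0)+ (-(n+lean))*.028/.00285
    n=[cen(samp(A,r,b),-lean,.3) for r in(.02,.026,.032,.036)]
    m=[(r,round(float(cen(samp(A,r,b),.27,.2)),3)) for r in(.041,.043,.045,.047,.049)]
    return lean,b,np.round(n,3),m
E
python3 - <<'E'
from h import *
import pickle
for f in("before","tilt"):
    cs,ct,s=pickle.load(open(f+".pkl","rb")); print(f,dial(cs,s))
E
```

```text
before (np.float64(-0.0013172330636811553), array([-0.650386,  0.      ]), array([ 0.004, -0.003,  0.008, -0.003]), [(0.041, 0.284), (0.043, 0.28), (0.045, 0.276), (0.047, 0.275), (0.049, 0.27)])
tilt (np.float64(-0.2500254585818798), array([-0.60059009,  0.        ]), array([0.251, 0.249, 0.254, 0.254]), [(0.041, 0.268), (0.043, 0.271), (0.045, 0.272), (0.047, 0.274), (0.049, 0.277)])
```

Mark angle is about 0.274 rad, agreed by both views. I'll set the gauge upright again and carry it over the block.

>>> arm_command(deltas=[[0.05,0,0,0,0,0,1],[0.12,0,0,0,0,0,1],[0.19,0,0,0,0,0,1],[0.24,0,0,0,0,0,1],[0.25,0,0,0,0,0,1],[0.25,0,0,0,0,0,1]])

```text
time_s: 9.02
tcp_pos: [0.5084, 0.2314, 0.2317]
ee_rot: [[0.999, -0.052, 0.0], [-0.052, -0.999, -0.0], [0.0, 0.0, -1.0]]
wrist_force: [0.1, 0.3, -3.1]
gripper_width: 0.508
gripper_force: 29.7
```

>>> arm_command(deltas=[[0,0,0,0,0.5,0,1],[0,0,0,0,1.6,0,1],[0,0,0,0,3.4,0,1],[0,0,0,0,5.8,0,1],[0,0,0,0,8.7,0,1],[0,0,0,0,12,0,1],[0,0,0,0,15.4,0,1],[0,0,0,0,18.8,0,1]])

```text
time_s: 9.68
tcp_pos: [0.498, 0.0428, 0.2309]
ee_rot: [[0.999, -0.049, -0.001], [-0.049, -0.999, -0.001], [-0.001, 0.001, -1.0]]
wrist_force: [0.8, -0.2, -3.3]
gripper_width: 0.505
gripper_force: 29.7
```

>>> arm_command(deltas=[[0,0,0,0,3.4,0,1],[0,0,0,0,6.8,0,1],[0,0,0,0,10.2,0,1],[0,0,0,0,13.6,0,1],[0,0,0,-0.05,17,0,1],[0,0,0,-0.1,20.2,0,1],[0,0,0,-0.15,23,0,1],[0,0,0,-0.16,25.4,0,1]])

```text
time_s: 10.35
tcp_pos: [0.4832, -0.2112, 0.2308]
ee_rot: [[0.999, -0.051, -0.002], [-0.051, -0.999, -0.001], [-0.002, 0.001, -1.0]]
wrist_force: [0.4, 0.6, -3.7]
gripper_width: 0.503
gripper_force: 29.7
```

>>> arm_command(deltas=[[0,0,-0.005,0,1.9,0,1],[0,0,-0.01,0,3.1,0,1],[0,0,-0.018,0,3.7,0,1],[0,0,-0.018,0,3.8,0,1],[0,0,-0.018,0,3.8,0,1],[0,0,-0.018,0,3.8,0,1],[0,0,-0.018,0,3.8,0,1],[0,0,-0.018,0,3.8,0,1]])

```text
time_s: 11.02
tcp_pos: [0.4825, -0.2464, 0.2313]
ee_rot: [[1.0, -0.032, 0.0], [-0.032, -1.0, -0.0], [0.0, 0.0, -1.0]]
wrist_force: [-0.1, -0.9, -3.3]
gripper_width: 0.509
gripper_force: 29.7
```

```bash
python3 - <<'E'
from h import *
import pickle
F=[]
for i in range(4): cs=capture("scene");F.append(sense()["wrist_force"])
ct=capture("top");s=sense();pickle.dump((cs,ct,s),open("hover.pkl","wb"))
R=np.array(s["ee_rot"]);print(s["time_s"],s["tcp_pos"],np.round(R,4).tolist(),np.mean(F,0))
a=cs["pixels"][110:190,150:230];b=ct["pixels"][185:265,285:365]
im=cv2.resize(np.hstack([a,b]),None,fx=5,fy=5,interpolation=cv2.INTER_CUBIC)
cv2.imwrite("pics/h6.png",cv2.convertScaleAbs(im,alpha=1.5,beta=10))
E
```

```text
11.2667 [ 0.48242551 -0.24680171  0.2312383 ] [[0.9995, -0.0323, 0.0001], [-0.0323, -0.9995, -0.0], [0.0001, 0.0, -1.0]] [ 0.13083786  0.07037932 -3.13157451]
```

View pics/h6.png

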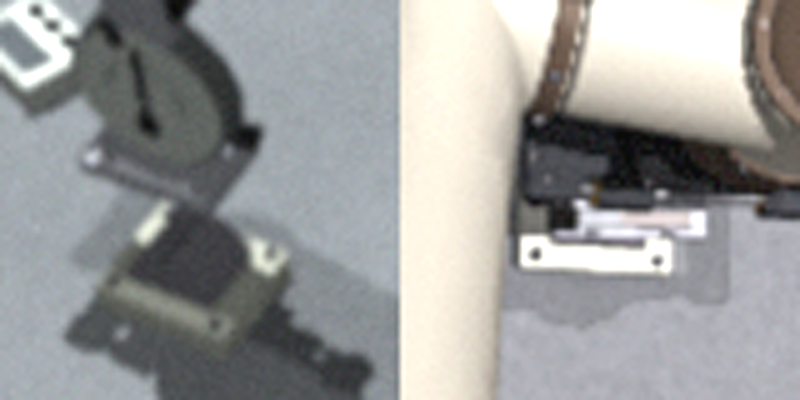

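The scene view shows the gauge hovering upright over the block, needle vertical at crop (140,85), foot centred above the stud. The top view shows the tube and the block's near edge parallel. A numeric check of the y-centring by scene bias, then descend.

```bash
python3 - <<'E'
from h import *
import pickle
cs,ct,s=pickle.load(open("hover.pkl","rb")); t=s["tcp_pos"]
print(dial(cs,s))
a=proj(cs,[[t[0],t[1],.022],[.480,-.2502,.022],[t[0]+.001,t[1],.022],[t[0],t[1]+.001,.022]])
print("block bias px",a[1]-a[0],"per mm x",a[2]-a[0],"per mm y",a[3]-a[0])
# block in scene again (thr 140 earlier), same for top-view near edge orientation vs tube
g=cv2.cvtColor(ct["pixels"],cv2.COLOR_BGR2GRAY)
def edge(x0,x1,y0,y1,thr,last=True):
    P=[]
    for x in range(x0,x1):
        col=g[y0:y1,x].astype(float); k=np.where(col>thr)[0]
        if len(k): 
            j=k[-1]; f=(col[j]-thr)/(col[j]-col[min(j+1,len(col)-1)]+1e-6); P.append((x,y0+j+f))
    P=np.array(P); return P
E_=edge(311,336,230,245,150); q=np.array([onz(ct,p,.022)[:2]*1000 for p in E_]); c=np.polyfit(q[:,1],q[:,0],1); print("block near edge yaw deg",-np.degrees(np.arctan(c[0])),"x at y=-247",np.polyval(c,-247))
E
```

```text
(np.float64(-2.910634530856718e-05), array([-0.42509498,  0.        ]), array([-0.022, -0.004,  0.011,  0.006]), [(0.041, 0.326), (0.043, 0.299), (0.045, 0.287), (0.047, 0.274), (0.049, 0.268)])
block bias px [-0.53593508 -0.87477916] per mm x [-0.1622264   0.21744701] per mm y [0.27374164 0.1026803 ]
block near edge yaw deg -2.4691830723531503 x at y=-247 445.4982704607473
```

Relative y error is about 0.4 mm, so it's well centred. Lowering onto the stud, slowly at the end.

>>> arm_command(deltas=[[0,0,0,0,0.03,0.5,1],[0,0,0,0,0.03,1.6,1],[0,0,0,0,0.03,3,1],[0,0,0,0,0.03,4.2,1],[0,0,0,0,0.03,5,1],[0,0,0,0,0.03,5.5,1],[0,0,0,0,0.03,5.8,1],[0,0,0,0,0.03,5.9,1]])

```text
time_s: 11.93
tcp_pos: [0.4824, -0.2474, 0.1719]
ee_rot: [[0.999, -0.033, -0.0], [-0.033, -0.999, -0.0], [-0.0, 0.0, -1.0]]
wrist_force: [0.1, 0.3, -2.3]
gripper_width: 0.505
gripper_force: 29.7
```

>>> arm_command(deltas=[[0,0,0,0,0,0.1,1],[0,0,0,0,0,0.2,1],[0,0,0,0,0,0.3,1],[0,0,0,0,0,0.4,1],[0,0,0,0,0,0.5,1],[0,0,0,0,0,0.6,1],[0,0,0,0,0,0.7,1],[0,0,0,0,0,0.7,1]])

```text
time_s: 12.6
tcp_pos: [0.4824, -0.2474, 0.1651]
ee_rot: [[0.999, -0.033, 0.0], [-0.033, -0.999, -0.0], [0.0, 0.0, -1.0]]
wrist_force: [0.1, 0.3, -2.1]
gripper_width: 0.506
gripper_force: 29.7
```

>>> arm_command(deltas=[[0,0,0,0,0,0.05,1],[0,0,0,0,0,0.1,1],[0,0,0,0,0,0.15,1],[0,0,0,0,0,0.2,1],[0,0,0,0,0,0.25,1],[0,0,0,0,0,0.3,1],[0,0,0,0,0,0.3,1],[0,0,0,0,0,0.3,1]])

```text
time_s: 13.27
tcp_pos: [0.4825, -0.2474, 0.1624]
ee_rot: [[0.999, -0.033, 0.0], [-0.033, -0.999, -0.0], [0.0, 0.0, -1.0]]
wrist_force: [0.9, -1.2, -0.1]
gripper_width: 0.508
gripper_force: 29.7
```

```bash
cat >> h.py <<'E'
def forces(n=6):
    F=[];Z=[]
    for i in range(n): c=capture("scene"); s=sense(); F.append(s["wrist_force"]);Z.append(s["tcp_pos"])
    print("t",s["time_s"],"F",np.mean(F,0).round(2),"tcp",np.mean(Z,0).round(4),"M",np.round(s["moment"],2),"w",s["gripper_width"])
    return c,s
E
python3 -c "
from h import *
c,s=forces(); print(dial(c,s))"
```

```text
t 13.5667 F [-0.32  0.23 -0.54] tcp [ 0.4825 -0.2474  0.1623] M [ 0.07  0.02 -0.01] w 0.5029418243322193
(np.float64(-0.00014463549706020758), array([-0.44320054,  0.        ]), array([-0.003, -0.01 ,  0.016,  0.012]), [(0.041, 0.31), (0.043, 0.32), (0.045, 0.302), (0.047, 0.289), (0.049, 0.279)])
```

Stud force is about 2.6 N, so roughly 2.5 mm sunk, upright and steady. I'll hold for the pause while computing the rocking rows: rolling without slip on the 30 mm stud, sink going to about 4.5 mm.

>>> arm_command(deltas=[[0,0,0,0,0,0,1],[0,0,0,0,0,0,1],[0,0,0,0,0,0,1],[0,0,0,0,0,0,1],[0,0,0,0,0,0,1],[0,0,0,0,0,0,1],[0,0,0,0,0,0,1],[0,0,0,0,0,0,1]])

```text
time_s: 14.23
tcp_pos: [0.4823, -0.2474, 0.1622]
ee_rot: [[0.999, -0.033, 0.0], [-0.033, -0.999, -0.0], [0.0, 0.0, -1.0]]
wrist_force: [-0.3, -0.5, 0.5]
gripper_width: 0.507
gripper_force: 29.7
```

>>> arm_command(deltas=[[0,0,0,0,0,0,1],[0,0,0,0,0,0,1],[0,0,0,0,0,0,1],[0,0,0,0,0,0,1],[0,0,0,0,0,0,1],[0,0,0,0,0,0,1],[0,0,0,0,0,0,1],[0,0,0,0,0,0,1]])

```text
time_s: 14.9
tcp_pos: [0.4823, -0.2474, 0.1621]
ee_rot: [[0.999, -0.033, -0.0], [-0.033, -0.999, -0.0], [-0.0, 0.0, -1.0]]
wrist_force: [1.2, 0.2, 0.4]
gripper_width: 0.507
gripper_force: 29.7
```

```bash
cat >> h.py <<'E'
def roll(a0,a1,extra=0.,n=8,hold=1):
    """rows (rx,dy,dz cm) from lean a0 to a1; extra = added press, cm, world down"""
    def tcp(a): # (gauge +y, up), cm, relative to the stud axis
        return np.array([3*(np.sin(a)-a*np.cos(a))+11.1*np.sin(a),3*(np.cos(a)+a*np.sin(a))+11.1*np.cos(a)])
    for i in range(1,n+1):
        f=min(1,i/(n-hold)); a=a0+(a1-a0)*f; d=tcp(a)-tcp(a0)-[0,extra*f]
        c,s=np.cos(a0),np.sin(a0)   # tool y = -(c,-s), tool z = -(s,c)
        print([round(-(a-a0),4),0,0,0,round(-(d[0]*c-d[1]*s),2),round(-(d[0]*s+d[1]*c),2),1],end=",")
    print()
E
python3 -c "
from h import *
forces(3); roll(0,.14,.1);roll(.14,.25,.1)"
```

```text
t 15.05 F [-0.15 -0.24  0.08] tcp [ 0.4824 -0.2474  0.1622] M [-0.05 -0.04 -0.04] w 0.5020487144206954
[-0.02, 0, 0, 0, np.float64(-0.22), np.float64(0.02), 1],[-0.04, 0, 0, 0, np.float64(-0.44), np.float64(0.04), 1],[-0.06, 0, 0, 0, np.float64(-0.67), np.float64(0.06), 1],[-0.08, 0, 0, 0, np.float64(-0.89), np.float64(0.08), 1],[-0.1, 0, 0, 0, np.float64(-1.11), np.float64(0.11), 1],[-0.12, 0, 0, 0, np.float64(-1.33), np.float64(0.14), 1],[-0.14, 0, 0, 0, np.float64(-1.55), np.float64(0.18), 1],[-0.14, 0, 0, 0, np.float64(-1.55), np.float64(0.18), 1],
[-0.0157, 0, 0, 0, np.float64(-0.18), np.float64(0.01), 1],[-0.0314, 0, 0, 0, np.float64(-0.35), np.float64(0.02), 1],[-0.0471, 0, 0, 0, np.float64(-0.53), np.float64(0.03), 1],[-0.0629, 0, 0, 0, np.float64(-0.71), np.float64(0.05), 1],[-0.0786, 0, 0, 0, np.float64(-0.88), np.float64(0.06), 1],[-0.0943, 0, 0, 0, np.float64(-1.06), np.float64(0.08), 1],[-0.11, 0, 0, 0, np.float64(-1.24), np.float64(0.1), 1],[-0.11, 0, 0, 0, np.float64(-1.24), np.float64(0.1), 1],
```

>>> arm_command(deltas=[[-0.02,0,0,0,-0.22,0.02,1],[-0.04,0,0,0,-0.44,0.04,1],[-0.06,0,0,0,-0.67,0.06,1],[-0.08,0,0,0,-0.89,0.08,1],[-0.1,0,0,0,-1.11,0.11,1],[-0.12,0,0,0,-1.33,0.14,1],[-0.14,0,0,0,-1.55,0.18,1],[-0.14,0,0,0,-1.55,0.18,1]])

```text
time_s: 15.72
tcp_pos: [0.4827, -0.2314, 0.1604]
ee_rot: [[1.0, -0.031, -0.005], [-0.031, -0.99, -0.14], [-0.0, 0.141, -0.99]]
wrist_force: [0.1, -0.3, 1.2]
gripper_width: 0.508
gripper_force: 29.7
```

>>> arm_command(deltas=[[-0.016,0,0,0,-0.18,0.01,1],[-0.031,0,0,0,-0.35,0.02,1],[-0.047,0,0,0,-0.53,0.03,1],[-0.063,0,0,0,-0.71,0.05,1],[-0.079,0,0,0,-0.88,0.06,1],[-0.094,0,0,0,-1.06,0.08,1],[-0.11,0,0,0,-1.24,0.1,1],[-0.11,0,0,0,-1.24,0.1,1]])

```text
time_s: 16.38
tcp_pos: [0.4833, -0.2195, 0.1577]
ee_rot: [[0.999, -0.031, -0.008], [-0.032, -0.968, -0.247], [-0.0, 0.248, -0.969]]
wrist_force: [0.2, 0.0, 1.9]
gripper_width: 0.504
gripper_force: 29.7
```

>>> arm_command(deltas=[[0,0,0,0,0,0,1],[0,0,0,0,0,0,1],[0,0,0,0,0,0,1],[0,0,0,0,0,0,1],[0,0,0,0,0,0,1],[0,0,0,0,0,0,1],[0,0,0,0,0,0,1],[0,0,0,0,0,0,1]])

```text
time_s: 17.05
tcp_pos: [0.4834, -0.2197, 0.1577]
ee_rot: [[0.999, -0.032, -0.008], [-0.033, -0.968, -0.247], [0.0, 0.247, -0.969]]
wrist_force: [0.5, 1.3, 1.3]
gripper_width: 0.509
gripper_force: 29.7
```

```bash
python3 -c "
from h import *
c,s=forces(10); print(np.round(s['ee_rot'],3).tolist()); D=[dial(c,s)]+[dial(capture('scene'),s) for i in range(3)]
for d in D: print(d)
"
```

```text
t 17.55 F [0.18 1.36 1.57] tcp [ 0.4833 -0.2197  0.1577] M [ 0.82 -0.14  0.01] w 0.5077528116485074
[[0.999, -0.032, -0.008], [-0.033, -0.968, -0.247], [0.0, 0.247, -0.969]]
(np.float64(-0.24996530322700505), array([-0.55293416,  0.        ]), array([0.229, 0.253, 0.249, 0.242]), [(0.041, 0.261), (0.043, 0.274), (0.045, 0.276), (0.047, 0.274), (0.049, 0.271)])
(np.float64(-0.24996530322700505), array([-0.48826689,  0.        ]), array([0.234, 0.256, 0.251, 0.255]), [(0.041, 0.264), (0.043, 0.268), (0.045, 0.268), (0.047, 0.272), (0.049, 0.274)])
(np.float64(-0.24996530322700505), array([-0.51828827,  0.        ]), array([0.252, 0.25 , 0.252, 0.256]), [(0.041, 0.262), (0.043, 0.267), (0.045, 0.266), (0.047, 0.267), (0.049, 0.267)])
(np.float64(-0.24996530322700505), array([-0.49840027,  0.        ]), array([0.261, 0.25 , 0.249, 0.251]), [(0.041, 0.264), (0.043, 0.273), (0.045, 0.273), (0.047, 0.274), (0.049, 0.274)])
```

The stud force is about 4.7 N and there's no slip in the grip. The mark reads about 0.271 against the needle's 0.25. Final small rock of 0.021 rad, easing the press slightly, then settle.

>>> arm_command(deltas=[[-0.005,0,0,0,-0.05,-0.02,1],[-0.01,0,0,0,-0.1,-0.03,1],[-0.016,0,0,0,-0.17,-0.05,1],[-0.021,0,0,0,-0.22,-0.06,1],[-0.021,0,0,0,-0.22,-0.06,1],[-0.021,0,0,0,-0.22,-0.06,1],[-0.021,0,0,0,-0.22,-0.06,1],[-0.021,0,0,0,-0.22,-0.06,1]])

```text
time_s: 18.37
tcp_pos: [0.4833, -0.2174, 0.1577]
ee_rot: [[0.999, -0.032, -0.009], [-0.033, -0.963, -0.267], [0.0, 0.268, -0.964]]
wrist_force: [0.2, 1.7, 0.9]
gripper_width: 0.505
gripper_force: 29.7
```

>>> arm_command(deltas=[[0,0,0,0,0,0,1],[0,0,0,0,0,0,1],[0,0,0,0,0,0,1],[0,0,0,0,0,0,1],[0,0,0,0,0,0,1],[0,0,0,0,0,0,1],[0,0,0,0,0,0,1],[0,0,0,0,0,0,1]])

```text
time_s: 19.03
tcp_pos: [0.4833, -0.2175, 0.1577]
ee_rot: [[0.999, -0.032, -0.009], [-0.033, -0.963, -0.268], [0.0, 0.268, -0.964]]
wrist_force: [1.2, 1.8, 0.7]
gripper_width: 0.509
gripper_force: 29.7
```

```bash
python3 -c "
from h import *
c,s=forces(10); print(np.round(s['ee_rot'],3).tolist())
for i in range(4): print(dial(capture('scene'),s))
x,y=190,125
a=c['pixels'][y-45:y+55,130:230]
cv2.imwrite('pics/f.png',cv2.convertScaleAbs(cv2.resize(a,None,fx=6,fy=6,interpolation=cv2.INTER_CUBIC),alpha=1.7,beta=10))
"
```

```text
t 19.5333 F [0.42 1.52 1.12] tcp [ 0.4833 -0.2175  0.1577] M [ 1.   -0.16  0.06] w 0.5032670386312
[[0.999, -0.032, -0.009], [-0.033, -0.963, -0.268], [0.0, 0.268, -0.964]]
(np.float64(-0.27097644166317364), array([-0.41256597,  0.        ]), array([0.291, 0.268, 0.277, 0.29 ]), [(0.041, 0.286), (0.043, 0.286), (0.045, 0.285), (0.047, 0.284), (0.049, 0.282)])
(np.float64(-0.27097644166317364), array([-0.44389386,  0.        ]), array([0.271, 0.268, 0.278, 0.285]), [(0.041, 0.293), (0.043, 0.29), (0.045, 0.285), (0.047, 0.283), (0.049, 0.283)])
(np.float64(-0.27097644166317364), array([-0.45355449,  0.        ]), array([0.276, 0.269, 0.277, 0.285]), [(0.041, 0.291), (0.043, 0.293), (0.045, 0.288), (0.047, 0.284), (0.049, 0.283)])
(np.float64(-0.27097644166317364), array([-0.42557174,  0.        ]), array([0.265, 0.271, 0.276, 0.292]), [(0.041, 0.287), (0.043, 0.285), (0.045, 0.289), (0.047, 0.29), (0.049, 0.286)])
```

View pics/f.png

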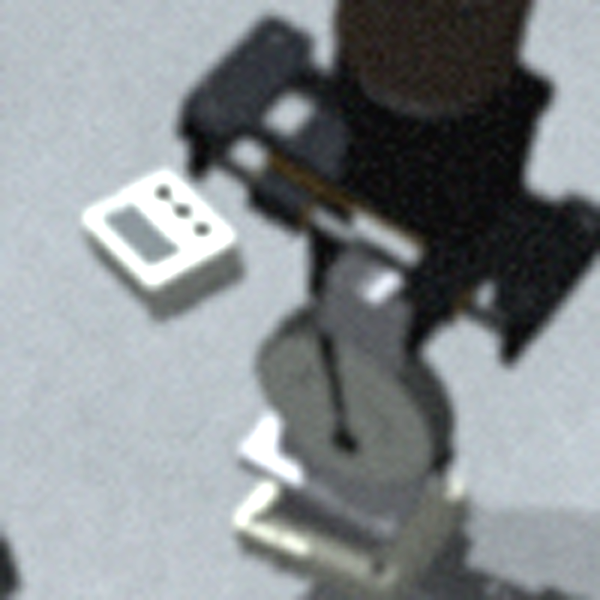

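The final picture shows the gauge leaning on the stud, with the needle tip meeting the black mark at about (325,340) crop. Tip and mark angles agree within about 0.005 rad, the stud force is about 4.3 N (around 4.6 mm sunk), and everything is still. Handing in.

```bash
python3 -c "
from h import *
print(finish_job())"
```

```text
the job is handed in; nothing more can be done
None
```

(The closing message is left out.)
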